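Seat a valve housing cover level and bring its cross under the punch

TASK

Pick the brass nut off the metal cover of the grey valve housing and put it in the white filter cup. Then slide the cover along between its side ribs until it has cleared the step and meets the far lip, and press it down at both ends until it sits level and fully home in its seat. Last, slide the housing along its rails until the cross on the cover is right below the fixed punch tip, and leave the other things on the worktop alone.

Things in the scene. Friction and masses are not known exactly. Their poses are not given: they have to be found in the camera images.
- guide: fixed fixture: two aluminium rails (14 mm high, inner faces 179 mm apart) along its y, from y = -280 to +140 mm; origin on the worktop midway between them. A stand outside the +x rail (post at x = +145 mm, 214 mm high) holds an arm 26 mm wide, 177 to 203 mm above the worktop, with the upright punch (16 mm thick, collar 22 mm) at x = +46 mm, y = 0
- punch_tip (a point): tip of the fixed punch, pointing straight down, 66 mm above the worktop; about 21 mm above the seated cover
- housing: grey PVC valve housing, loose, 0.5 to 1 kg, on the worktop between the rails (1.5 mm play each side); slides along the guide's y; starts 140 to 200 mm to the punch's -y side. Block 176 (x) x 100 (y) mm, origin at the centre of its underside, axes nearly the guide's. A 40 mm thick pipe port sticks out 50 mm at each y side. Ribs 74 mm apart, tops at z = 49 mm, run along x on its top
- step (a point): centre of the flat step on the housing's top, housing frame (-63, 0, 45) mm; the step runs from x = -88 to -38 mm
- seat (a point): centre of the recessed seat floor beyond the step, housing frame (19, 0, 37) mm; the floor is 114 (x) x 74 (y) mm, 8 mm lower than the step, and ends at the lip (x = +76 to +88 mm, top at z = 49 mm)
- near_studs (a point): point at step level midway between the two rubber studs nearer the step, housing frame (-13, 0, 45) mm, studs at y = -22 and +22 mm. Each of the four studs is 12 mm thick with a round top, starts 0 to 4 mm below step level, sinks into the seat floor when pressed with about 2.5 N and stays where pushed (no spring). Pressing the cover at one end only tilts it
- far_studs (a point): the same for the two studs nearer the lip, housing frame (41, 0, 45) mm
- port_end (a point): centre of the flat round end face (40 mm across) of the housing's -y port, housing frame (0, -100, 22) mm: the face to push on to slide the housing in +y
- cover: flat aluminium plate 110 (x) x 70 (y) x 8 mm, 0.15 kg, origin at the centre of its underside, axes nearly the housing's. Starts loose between the ribs, its -x end lying on the step, 15 to 32 mm short of the lip: slide it in +x. At the lip its origin is at housing x = +21 mm, its -x end 4 mm past the step, and it rests on the studs; pressed home its top is level with the step
- cross (a point): centre of the black scribed cross (20 mm arms) on the cover's top, cover frame (+25, +10, 8) mm
- nut: the one that lies on the cover: brass hexagonal compression nut, 30 mm across flats, 16 mm high; origin at the centre of its underside; its x axis is square to one pair of flats (flats repeat every 60 degrees)
- cup: white nylon filter cup standing open upwards, 94 mm across the rim, 50 mm high, wall 4 mm, loose, 0.15 kg; origin at the centre of its underside. It may swap places with the terracotta pot
- pot: bystander: terracotta pot, open, 84 mm across, 75 mm high; origin under its centre
- ball_valve: bystander: grey PVC ball valve without handle, 110 mm long along its x, 70 mm high
- valve_handle: bystander: red plastic valve handle, flat bar 95 mm long, 16 mm high at its hub, origin under the hub
- spare_nut_a: bystander on the worktop: brass hexagonal compression nut, 30 mm across flats, 16 mm high; origin at the centre of its underside; its x axis is square to one pair of flats (flats repeat every 60 degrees)
- spare_nut_b: bystander on the worktop: brass hexagonal compression nut, 30 mm across flats, 16 mm high; origin at the centre of its underside; its x axis is square to one pair of flats (flats repeat every 60 degrees)
- wrench: bystander: steel wrench 190 mm long lying flat
There are look-alikes about, which are no part of the job. Several things have the shape of the housing; the one meant has the colours described above. Of the things shaped like the cover, the aluminium one is meant.

How it is judged:
By the outcome, as a careful person would: the job done as asked, in the order asked, and still so for the second after the job is handed in, with the robot touching nothing.
It also fails if it takes over 72 s, if anything falls off the work surface, if the arm or the gripper's body presses on something with over 40 N, if the wrist force passes 120 N, or if a joint passes its speed limit or range.

ROBOT

A 6-joint arm with a two-finger parallel gripper is mounted at the origin on the work surface. World frame = base frame: x ahead of the robot, y to its left, z up, the work surface at z = 0. Lengths are in mm, angles in rad, forces in N, time in s.
With the tool pointing down it reaches from about 275 to 750 mm from the base axis. Payload 10.2 kg.
Tool frame: the origin (TCP) lies midway between the tips of the shut fingers; the grasp point (between the pads) lies 19 mm behind it; z points along the fingers, y is the line along which they close (so a half turn about z gives the same grasp; the last joint's range is limited). The gripper opens to 85 mm and grips with 20 to 120 N. Pads are 22 mm wide; open, the fingers measure 114 mm over their backs; the gripper's body (76 mm by 85 mm) begins 54 mm behind the grasp point. The pads swing forward as they close: fully open they stand 13 mm farther back than shut.
Start: joints at [-1.527, 0.313, 1.498, -0, 1.331, -0.223], TCP at [138.401, -506.435, 231.294] pointing down, gripper open.
Joint ranges: [-2.94, 2.94], [-0.97, 2.17], [0.19, 2.56], [-1.23, 4.37], [0.02, 3.11], [-2.88, 2.88]. Speed limits (rad/s): [2.39, 2.39, 3.01, 3.14, 3.14, 3.14].

INTERFACE

Orientations are given as a unit quaternion [w, x, y, z].
In Python, from rig import ctrl gives the robot as it stands.
- The arm moves only by the tool arm_command, never from a script. Its argument "increments" is a list of rows, each an object with "dr": the turn, a rotation vector about the tool's x, y, z in units of pi/4 rad (1.0 is pi/4 rad), a list of three; "offset": the shift along the tool's x, y, z in units of 120 mm (1.0 is 120 mm), a list of three; "hand": the opening, from -1 (shut) to 1 (fully open). A call has 1 to 8 rows; each row shifts and turns the commanded pose from where the row before left it, along the tool's axes as they then stand; what a row does not reach is not made up. A row lasts 1/10 s, in which the tool goes at most 50 mm and 8.59 degrees, less where a joint would pass 70% of its speed; a pose out of reach is approached as far as the arm can. A call with a number of a shift or a turn outside -1 to 1 is refused whole. A call with a gripper value outside its range is refused whole. The fingers move at their own pace and stop on an object; "grip_force" is the grip in N (left out, the last holds). Time passes only in rows, so rows that do not move let the fingers close. It gives the time, the measured TCP pose, the force, the opening and the grip force at its end, in the units of the state.
- ctrl.sense(): the state, without advancing time (a new reading comes with each control period).
- ctrl.capture(name): name is "side" or "top"; returns the picture (400x640x3 uint8, red, green, blue); there is no depth.
- ctrl.camera_info(name): a dict with "K" (3x3 intrinsics, pixels), "R" (3x3) and "t" (3): a world point X has camera coordinates R X + t. Camera axes: x right, y down, z forward; pixel columns grow to the right and rows downward; lengths in mm; the calibration is good to about 2 mm. A picture is of the moment at which its call begins. camera_info takes no time and is no camera call.
- ctrl.finish_job(): hands the job in; it is judged then, once.
The state is a dict: "time_s": time; "joints": joint angles; "dq": joint speeds; "tau": joint torques, N m; "eef_pos": TCP position; "ee_rot": TCP orientation; "force": force on the tool from outside, world axes, zero at the start; "wrist_torque": the same for the moment, N m; "grip_width": opening from 0.0 (shut) to 1.0 (fully open); "grip_force": force on a finger pad.
Only numpy, scipy, OpenCV 4.12 (cv2) and the standard library are available. Lean on these libraries where they do the work, as an engineer would, in place of code of your own. Each camera call takes 0.05 s, during which the arm holds its last target. There are 200 camera calls.

## Working session

There is one attempt and no reset: what is moved stays moved. The work goes in short steps, Python scripts to look and compute and a tool call to move; the robot and the scene stay as the last step left them, time stands still between calls to the robot, and variables do not carry over. Pictures are saved under pics/ and viewed, at most 10 in all, crops included, and the job is handed in when it is done.

Besides the shell and the picture viewer there is one more tool, called after "Request:" by a JSON object that holds its "api" and its "payload". arm_command: Moves the arm, as the interface text tells. Shifts and turns lie within -1 to 1; 1 stands for 120 mm of shift or pi/4 rad of turn. Its arguments: {"type":"object","properties":{"increments":{"type":"array"},"grip_force":{"type":"number"}},"required":["increments"]}

```bash
mkdir -p pics; ls; python3 - <<'E'
from rig import ctrl
import cv2
for n in("top","side"):
    im=ctrl.capture(n); cv2.imwrite(f"pics/{n}0.png",im[:,:,::-1])
    c=ctrl.camera_info(n); print(n,c)
print(ctrl.sense())
E
```

```text
pics
top {'K': array([[515.42769246,   0.        , 319.75321396],
       [  0.        , 515.42769246, 198.74668937],
       [  0.        ,   0.        ,   1.        ]]), 'R': array([[-0.01123834, -0.99993178, -0.00318413],
       [-0.99662336,  0.01146006, -0.08130521],
       [ 0.08133616,  0.00225964, -0.99668416]]), 't': array([ -37.96277873,  543.45069127, 1412.03142039])}
side {'K': array([[405.92305266,   0.        , 324.23770394],
       [  0.        , 405.92305266, 191.0746657 ],
       [  0.        ,   0.        ,   1.        ]]), 'R': array([[ 0.97593645, -0.21766609,  0.01302015],
       [-0.13929993, -0.66828209, -0.73074933],
       [ 0.16776048,  0.7113512 , -0.68252172]]), 't': array([-566.87323306,  107.66395979,  975.73903199])}
{'time_s': 0.1, 'joints': array([-1.52737370e+00,  3.13409349e-01,  1.49836788e+00,  1.76203742e-05,
        1.33101029e+00, -2.23396618e-01]), 'dq': array([ 8.17890953e-05, -1.98145670e-03, -3.64577849e-03,  7.18815083e-04,
        1.58958548e-03,  2.26461606e-05]), 'tau': array([ 2.21032205e-03, -4.12896180e+01, -2.60141981e+01, -2.15635155e-04,
        3.04235691e-03,  1.36200845e-05]), 'eef_pos': array([ 138.40780325, -506.18485814,  230.78192716]), 'ee_rot': array([-5.94246283e-04,  9.91114230e-01,  1.33012130e-01,  6.22108749e-05]), 'force': array([ 0.08554428, -0.93290108, -0.3644891 ]), 'wrist_torque': array([ 0.02661996,  0.01854399, -0.04701924]), 'grip_force': 0.0, 'grip_width': 0.999156368561034}
```

View pics/top0.png

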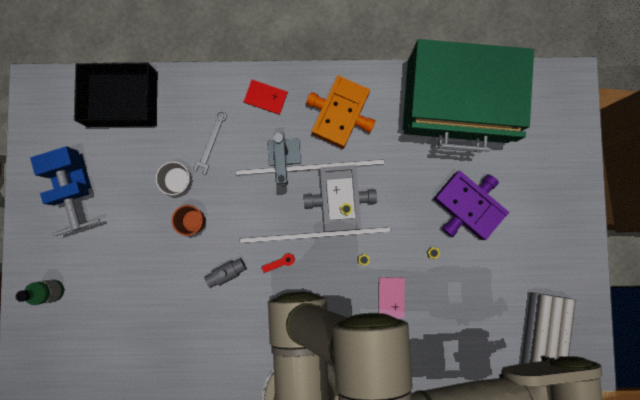

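View pics/side0.png

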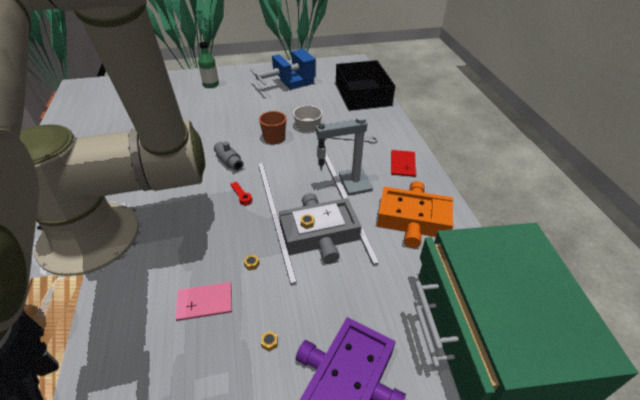

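The top view shows the grey housing at about (340,198) between the rails, with the nut on the cover at (346,209). The cup is at (173,179), the pot at (188,221) and the punch stand near (281,160).

```bash
cat > h.py <<'E'
from rig import ctrl
import cv2, numpy as np
np.set_printoptions(precision=2,suppress=True)
C={n:ctrl.camera_info(n) for n in("top","side")}
def cast(n,uv,z):
    c=C[n];o=-c["R"].T@c["t"];d=c["R"].T@np.linalg.inv(c["K"])@[uv[0],uv[1],1]
    return o+d*(z-o[2])/d[2]
def proj(n,X):
    c=C[n];p=c["K"]@(c["R"]@np.array(X,float)+c["t"]);return p[:2]/p[2]
def tri(ut,us):
    A=[];b=[]
    M=np.zeros((3,3));v=np.zeros(3)
    for n,uv in(("top",ut),("side",us)):
        c=C[n];o=-c["R"].T@c["t"];d=c["R"].T@np.linalg.inv(c["K"])@[uv[0],uv[1],1];d/=np.linalg.norm(d)
        P=np.eye(3)-np.outer(d,d);M+=P;v+=P@o
    return np.linalg.solve(M,v)
def blobs(im,lo,hi,amin=15):
    m=cv2.inRange(cv2.cvtColor(im,cv2.COLOR_RGB2HSV),np.array(lo),np.array(hi))
    k,l,s,c=cv2.connectedComponentsWithStats(m)
    return [(c[i],s[i],l==i) for i in range(1,k) if s[i][4]>=amin]
E
python3 - <<'E'
from h import *
for n,box in(("top",(225,140,400,260)),("side",(250,110,390,290))):
    im=cv2.imread(f"pics/{n}0.png")[:,:,::-1]
    print(n)
    for name,lo,hi in(("brass",(18,110,90),(32,255,255)),("white",(0,0,150),(180,60,255))):
        for c,s,_ in blobs(im,lo,hi,12):
            if s[4]<6000:print(name,c,s, cast(n,c,{"brass":16}.get(name,53)))
    x0,y0,x1,y1=box
    k=min(800/(x1-x0),600/(y1-y0));k=4 if n=="top" else 3.3
    cv2.imwrite(f"pics/{n}0c.png",cv2.resize(im[y0:y1,x0:x1,::-1],None,fx=k,fy=k,interpolation=cv2.INTER_CUBIC))
E
```

```text
top
brass [421.87 121.  ] [416 120  13   3  23] [ 760.68 -335.28   16.  ]
brass [453.44 123.76] [430 121  48   6  80] [ 751.68 -424.2    16.  ]
brass [483.06 126.19] [479 125  10   3  16] [ 743.73 -507.55   16.  ]
brass [501.51 127.97] [490 126  25   4  37] [ 738.   -559.38   16.  ]
brass [345.34 208.66] [340 203  12  12  58] [ 514.93 -115.19   16.  ]
brass [433.13 252.44] [428 247  12  12  68] [ 390.72 -356.34   16.  ]
brass [362.89 259.33] [358 254  11  12  64] [ 373.94 -161.58   16.  ]
white [277.87 137.02] [274 133   8   9  46] [712.06  69.04  53.  ]
white [206.78 153.06] [203 140  10  23  51] [669.8  264.33  53.  ]
white [334.89 164.65] [287 160  97  11 333] [633.6  -86.68  53.  ]
white [176.68 179.82] [165 169  24  24 431] [596.85 346.16  53.  ]
white [255.15 170.77] [236 168  39   6 142] [619.25 131.62  53.  ]
white [339.69 197.07] [327 178  28  42 852] [544.4  -98.52  53.  ]
white [314.44 234.7 ] [240 227 150  16 561] [442.99 -28.73  53.  ]
white [544.15 325.86] [538 296  13  65 366] [ 193.74 -638.32   53.  ]
white [555.51 326.77] [550 298  12  59 349] [ 191.04 -668.44   53. 
[... 2163 characters left out ...]
  53.  ]
white [ 72.08 277.92] [ 70 276   5   4  12] [  18.05 -164.83   53.  ]
white [432.14 315.58] [417 282  40  65 266] [ 702.08 -398.41   53.  ]
white [620.1 286.1] [617 284   7   6  21] [1105.53 -417.37   53.  ]
white [ 46.85 298.9 ] [ 38 286  15  24 139] [ -18.69 -206.72   53.  ]
white [617.95 314.  ] [586 289  54  50 987] [1054.57 -470.83   53.  ]
white [609.55 294.5 ] [607 291   6   7  20] [1069.95 -429.93   53.  ]
white [425.1 328.5] [417 306  17  46 124] [ 678.44 -420.41   53.  ]
white [422.84 342.87] [415 321  16  43 160] [ 663.37 -445.72   53.  ]
white [438. 359.] [433 356  14   9  41] [ 677.86 -479.16   53.  ]
white [115.51 392.96] [ 88 381  49  19 571] [ 136.7  -419.54   53.  ]
```

View pics/top0c.png

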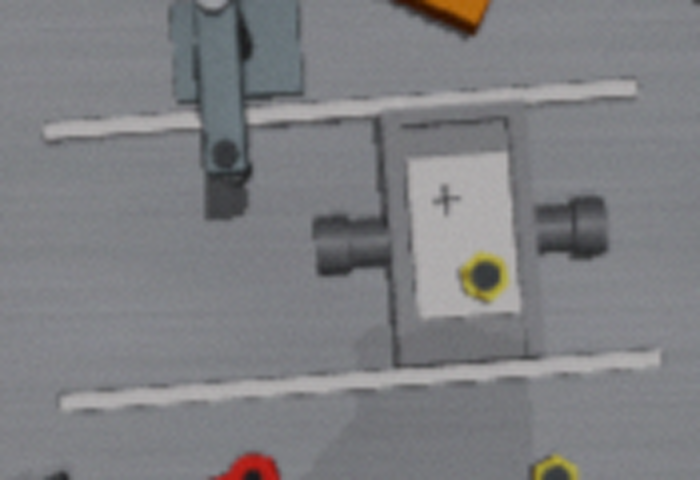

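View pics/side0c.png

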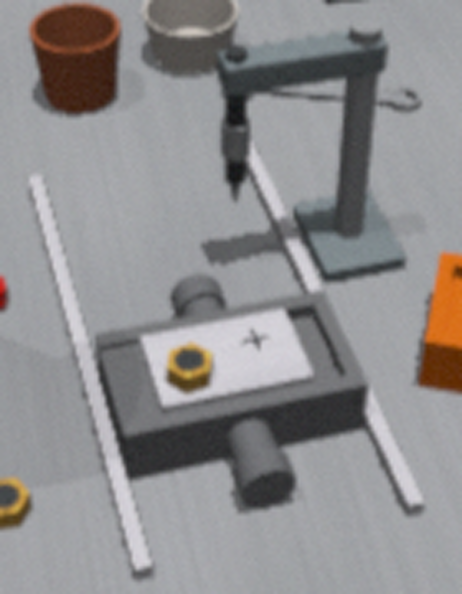

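The crops show the cross at top (336.8,190) and side (327.6,213). The punch tip is at side (321.5,169), and the rail ends are visible. The nut lies on the near (-x) half of the cover.

```bash
python3 - <<'E'
from h import *
T=lambda x,y:np.array([x/4+225,y/4+140]);S=lambda x,y:np.array([x/3.3+250,y/3.3+110])
ct,cs=T(447,200),S(256,340)
print("cross tri",tri(ct,cs),"top@53",cast("top",ct,53),"side@53",cast("side",cs,53))
r=[cast("top",T(*p),14) for p in((45,133),(635,90),(60,403),(660,357))]
print("rails",np.array(r)); 
for a,b in((0,1),(2,3)):
    d=r[a]-r[b];print("len",np.linalg.norm(d),"yaw",np.arctan2(-d[0],d[1]))
print("tip side@66",cast("side",S(236,195),66),"tip in top:",proj("top",cast("side",S(236,195),66)))
for n in("top","side"):
    im=cv2.imread(f"pics/{n}0.png")[:,:,::-1]
    for c,s,m in blobs(im,(18,110,90),(32,255,255),40):
        if 300<c[0]<350 :
            k,_=cv2.findContours(m.astype(np.uint8),cv2.RETR_EXTERNAL,cv2.CHAIN_APPROX_NONE);h=cv2.convexHull(k[0]);M=cv2.moments(h)
            ctr=np.array([M["m10"],M["m01"]])/M["m00"];print(n,"nut",ctr,cast(n,ctr,67 if n=="top" else 62))
            P=np.array([cast(n,p[0],67)[:2] for p in h]);c0=P.mean(0)
            big=cv2.resize(im[int(c[1])-15:int(c[1])+15,int(c[0])-15:int(c[0])+15],None,fx=10,fy=10,interpolation=cv2.INTER_CUBIC)
            q=max(blobs(big,(16,100,80),(34,255,255)),key=lambda b:b[1][4])[2]
            k,_=cv2.findContours(q.astype(np.uint8),cv2.RETR_EXTERNAL,cv2.CHAIN_APPROX_NONE);k=max(k,key=cv2.contourArea)[:,0]
            P=np.array([cast(n,((p+.5)/10-.5)+c.astype(int)-15,67)[:2] for p in k])
            w=[(np.ptp(P@[np.cos(a),np.sin(a)])+np.ptp(P@[np.cos(a+np.pi/3),np.sin(a+np.pi/3)])+np.ptp(P@[np.cos(a+2*np.pi/3),np.sin(a+2*np.pi/3)]))/3 for a in np.radians(range(60))]
            print("hex ctr",(P.max(0)+P.min(0))/2,"flat normal deg",np.argmin(w),min(w),max(w),np.array(w)[::5])
    g=[b for b in blobs(im,(0,0,140),(180,60,255),200) if (160<b[0][0]<190 and 165<b[0][1]<195 if n=="top" else 295<b[0][0]<320 and 105<b[0][1]<135)]
    if n=="top":
        q=[b for b in blobs(im,(0,0,165),(180,50,255),600) if 327<b[0][0]<350][0]
        k,_=cv2.findContours(q[2].astype(np.uint8),cv2.RETR_EXTERNAL,cv2.CHAIN_APPROX_NONE);R=cv2.minAreaRect(k[0])
        B=np.array([cast(n,p,53) for p in cv2.boxPoints(R)]);print("cover",B,B.mean(0),np.linalg.norm(B[0]-B[1]),np.linalg.norm(B[1]-B[2]),R[2])
        (x,y),rad=cv2.minEnclosingCircle(cv2.findContours(g[0][2].astype(np.uint8),cv2.RETR_EXTERNAL,cv2.CHAIN_APPROX_NONE)[0][0]) if g else ((0,0),0)
        print("cup",x,y,rad)
    print([ (b[0],b[1]) for b in g])
gray=cv2.imread("pics/top0.png")[155:205,148:200]
cir=cv2.HoughCircles(cv2.resize(cv2.cvtColor(gray,6),None,fx=4,fy=4,interpolation=cv2.INTER_CUBIC),cv2.HOUGH_GRADIENT,1,200,param1=100,param2=20,minRadius=50,maxRadius=85)
u=cir[0,0]/4+[148,155,0];print("cup circ",u,cast("top",u[:2],50))
E
```

```text
cross tri [566.04 -91.15  50.58] top@53 [563.85 -90.8   53.  ] side@53 [567.45 -93.5   53.  ]
rails [[ 618.24  189.77   14.  ]
 [ 643.87 -225.29   14.  ]
 [ 429.    178.97   14.  ]
 [ 456.21 -238.68   14.  ]]
len 415.8500853257814 yaw 0.061665219749855005
len 418.53449568751785 yaw 0.06506163291828629
tip side@66 [584.58  53.54  66.  ] tip in top: [283.41 182.51]
top nut [345.56 208.6 ] [ 511.93 -113.38   67.  ]
hex ctr [ 511.53 -113.48] flat normal deg 43 29.75422318494189 32.014668561968826 [31.46 31.81 32.   31.98 31.8  31.4  30.94 30.41 29.88 29.89 30.51 31.08]
cover [[ 591.35  -64.59   53.  ]
 [ 596.09 -130.18   53.  ]
 [ 489.74 -137.26   53.  ]
 [ 485.06  -72.06   53.  ]] [ 540.56 -101.02   53.  ] 65.76459157415049 106.57741879018931 85.2363510131836
cup 177.5 179.5 12.747649192810059
[(array([176.68, 179.62]), array([165, 168,  24,  25, 451], dtype=int32))]
side nut [307.12 220.11] [ 513.98 -114.26   62.  ]
hex ctr [ 512.92 -120.5 ] flat normal deg 43 35.32610824563218 38.326872364265576 [37.36 37.93 38.24 38.33 38.19 37.81 37.18 36.27 35.52 35.41 35.83 36.56]
[]
cup circ [172.38 178.38  15.32] [601.33 358.86  50.  ]
```

```bash
cat >> h.py <<'E'
from scipy.spatial.transform import Rotation as Ro
def togo(target,yaw_y=None):
    s=ctrl.sense();q=s["ee_rot"];R=Ro.from_quat([q[1],q[2],q[3],q[0]]).as_matrix()
    d=R.T@(np.array(target,float)-s["eef_pos"])/120
    ya=np.degrees(np.arctan2(R[1,1],R[0,1]))
    print("t",s["time_s"],"tcp",s["eef_pos"],"tilt z",R[:,2],"yaw_y",ya,"togo units xyz",np.round(d,3),"F",s["force"],"w",s["grip_width"],s["grip_force"])
    if yaw_y is not None: print("dr z units",np.round(-np.radians((yaw_y-ya+90)%180-90)/(np.pi/4),3))
E
python3 -c "
from h import *
print(proj('side',[601,359,50]),proj('side',[601,359,0]))
togo([512.5,-113.8,110],-77)"
```

```text
[306.15 112.1 ] [306.42 125.26]
t 0.1 tcp [ 138.41 -506.18  230.78] tilt z [-0.  0. -1.] yaw_y -74.71261451173787 togo units xyz [ 3.87 -2.33  1.01] F [ 0.09 -0.93 -0.36] w 0.999156368561034 0.0
dr z units 0.051
```

Request:
{"api": "arm_command", "payload": {"increments": [{"dr":[0,0,0.05],"offset":[0.31,-0.21,0],"hand":1},{"dr":[0,0,0],"offset":[0.31,-0.21,0],"hand":1},{"dr":[0,0,0],"offset":[0.31,-0.21,0],"hand":1},{"dr":[0,0,0],"offset":[0.31,-0.21,0],"hand":1},{"dr":[0,0,0],"offset":[0.31,-0.21,0],"hand":1},{"dr":[0,0,0],"offset":[0.31,-0.21,0],"hand":1},{"dr":[0,0,0],"offset":[0.31,-0.21,0],"hand":1},{"dr":[0,0,0],"offset":[0.31,-0.21,0],"hand":1}]}}

```text
time_s: 0.9
eef_pos: [382.4, -240.1, 231.2]
ee_rot: [-0.0, 0.994, 0.113, -0.0]
force: [-0.2, -0.2, 0.6]
grip_width: 1.004
grip_force: 0.0
```

Request:
{"api": "arm_command", "payload": {"increments": [{"dr":[0,0,0],"offset":[0.26,-0.156,0.2],"hand":1},{"dr":[0,0,0],"offset":[0.26,-0.156,0.2],"hand":1},{"dr":[0,0,0],"offset":[0.26,-0.156,0.2],"hand":1},{"dr":[0,0,0],"offset":[0.26,-0.156,0.2],"hand":1},{"dr":[0,0,0],"offset":[0.25,-0.156,0.2],"hand":1},{"dr":[0,0,0],"offset":[0,0,0],"hand":0.2},{"dr":[0,0,0],"offset":[0,0,0],"hand":0.2}]}}

```text
time_s: 1.6
eef_pos: [511.1, -115.2, 110.7]
ee_rot: [-0.0, 0.993, 0.114, -0.001]
force: [-1.1, 0.1, 0.0]
grip_width: 0.687
grip_force: 0.0
```

```bash
python3 -c "
from h import *
togo([512.5,-113.8,56],-77)"
```

```text
t 1.6 tcp [ 511.06 -115.18  110.72] tilt z [-0.  0. -1.] yaw_y -76.88539181340332 togo units xyz [ 0.01 -0.01  0.46] F [-1.12  0.12  0.03] w 0.6867534034462347 0.0
dr z units 0.003
```

Request:
{"api": "arm_command", "payload": {"increments": [{"dr":[0,0,0],"offset":[0.01,-0.01,0.15],"hand":0.3},{"dr":[0,0,0],"offset":[0,0,0.15],"hand":0.3},{"dr":[0,0,0],"offset":[0,0,0.1],"hand":0.3},{"dr":[0,0,0],"offset":[0,0,0.05],"hand":0.3},{"dr":[0,0,0],"offset":[0,0,0],"hand":0.3}]}}

```text
time_s: 2.1
eef_pos: [511.9, -114.6, 57.3]
ee_rot: [-0.0, 0.994, 0.113, -0.0]
force: [-0.5, 0.1, 0.7]
grip_width: 0.651
grip_force: 0.0
```

Request:
{"api": "arm_command", "payload": {"increments": [{"dr":[0,0,0],"offset":[0,0,0],"hand":-0.6},{"dr":[0,0,0],"offset":[0,0,0],"hand":-0.6},{"dr":[0,0,0],"offset":[0,0,0],"hand":-0.6},{"dr":[0,0,0],"offset":[0,0,0],"hand":-0.6}], "grip_force": 40}}

```text
time_s: 2.5
eef_pos: [512.6, -114.5, 58.2]
ee_rot: [0.0, 0.994, 0.114, 0.001]
force: [-0.3, -0.1, 6.6]
grip_width: 0.339
grip_force: 39.9
```

Request:
{"api": "arm_command", "payload": {"increments": [{"dr":[0,0,0],"offset":[0,0,-0.1],"hand":-0.6},{"dr":[0,0,0],"offset":[0,0,-0.3],"hand":-0.6},{"dr":[0,0,0],"offset":[0,0,-0.3],"hand":-0.6},{"dr":[0,0,0],"offset":[-0.09,-0.37,0],"hand":-0.6},{"dr":[0,0,0],"offset":[-0.09,-0.37,0],"hand":-0.6},{"dr":[0,0,0],"offset":[-0.09,-0.37,0],"hand":-0.6},{"dr":[0,0,0],"offset":[-0.09,-0.37,0],"hand":-0.6}]}}

```text
time_s: 3.2
eef_pos: [429.0, 50.4, 142.1]
ee_rot: [0.0, 0.994, 0.113, 0.0]
force: [0.5, 0.5, -0.8]
grip_width: 0.339
grip_force: 39.8
```

```bash
python3 -c "
from h import *
togo([450,240,140])
togo([601,359,140])
im=ctrl.capture('top');cv2.imwrite('pics/top1.png',cv2.resize(im[140:260,225:400,::-1],None,fx=4,fy=4,interpolation=cv2.INTER_CUBIC))
for c,s,_ in blobs(im,(18,110,90),(32,255,255),30): print(c,s[4])
"
```

```text
t 3.2 tcp [428.98  50.44 142.08] tilt z [ 0. -0. -1.] yaw_y -76.99284074953829 togo units xyz [ 0.53 -1.5   0.02] F [ 0.53  0.46 -0.79] w 0.3392522927802092 39.8329396918416
t 3.2 tcp [428.98  50.44 142.08] tilt z [ 0. -0. -1.] yaw_y -76.99284074953829 togo units xyz [ 1.98 -2.18  0.02] F [ 0.53  0.46 -0.79] w 0.3392522927802092 39.8329396918416
[441.19 122.67] 79
[433.18 252.44] 71
[362.91 259.52] 65
```

Request:
{"api": "arm_command", "payload": {"increments": [{"dr":[0,0,0],"offset":[0.13,-0.375,0],"hand":-0.6},{"dr":[0,0,0],"offset":[0.13,-0.375,0],"hand":-0.6},{"dr":[0,0,0],"offset":[0.13,-0.375,0],"hand":-0.6},{"dr":[0,0,0],"offset":[0.13,-0.375,0],"hand":-0.6},{"dr":[0,0,0],"offset":[0.36,-0.17,0],"hand":-0.6},{"dr":[0,0,0],"offset":[0.36,-0.17,0],"hand":-0.6},{"dr":[0,0,0],"offset":[0.36,-0.17,0],"hand":-0.6},{"dr":[0,0,0],"offset":[0.36,-0.17,0],"hand":-0.6}]}}

```text
time_s: 4.05
eef_pos: [601.1, 358.3, 142.2]
ee_rot: [-0.0, 0.994, 0.114, 0.0]
force: [0.5, 0.5, -0.2]
grip_width: 0.336
grip_force: 40.0
```

```bash
python3 -c "
from h import *
togo([600,359,35])"
```

```text
t 4.05 tcp [601.14 358.34 142.17] tilt z [ 0.  0. -1.] yaw_y -76.94292633205725 togo units xyz [-0.01 -0.01  0.89] F [ 0.49  0.54 -0.22] w 0.33554178931995016 39.95860775001347
```

Request:
{"api": "arm_command", "payload": {"increments": [{"dr":[0,0,0],"offset":[-0.01,-0.01,0.25],"hand":-0.6},{"dr":[0,0,0],"offset":[0,0,0.25],"hand":-0.6},{"dr":[0,0,0],"offset":[0,0,0.25],"hand":-0.6},{"dr":[0,0,0],"offset":[0,0,0.14],"hand":-0.6},{"dr":[0,0,0],"offset":[0,0,0],"hand":-0.6}]}}

```text
time_s: 4.55
eef_pos: [597.6, 357.5, 32.6]
ee_rot: [0.001, 0.994, 0.114, -0.002]
force: [0.3, -0.7, -0.5]
grip_width: 0.337
grip_force: 39.9
```

Request:
{"api": "arm_command", "payload": {"increments": [{"dr":[0,0,0],"offset":[0,0,0],"hand":-0.1},{"dr":[0,0,0],"offset":[0,0,0],"hand":-0.1},{"dr":[0,0,0],"offset":[0,0,0],"hand":-0.1},{"dr":[0,0,0],"offset":[0,0,-0.2],"hand":-0.1},{"dr":[0,0,0],"offset":[0,0,-0.3],"hand":-0.1},{"dr":[0,0,0],"offset":[0,0,-0.4],"hand":-1},{"dr":[0,0,0],"offset":[-0.36,0.17,0],"hand":-1},{"dr":[0,0,0],"offset":[-0.36,0.17,0],"hand":-1}]}}

```text
time_s: 5.35
eef_pos: [524.1, 298.5, 145.0]
ee_rot: [-0.001, 0.994, 0.114, 0.003]
force: [0.5, -0.5, -0.6]
grip_width: 0.002
grip_force: 0.0
```

Request:
{"api": "arm_command", "payload": {"increments": [{"dr":[0,0,0],"offset":[-0.36,0.17,0],"hand":-1},{"dr":[0,0,0],"offset":[-0.36,0.17,0],"hand":-1},{"dr":[0,0,0],"offset":[-0.15,0.375,0],"hand":-1},{"dr":[0,0,0],"offset":[-0.15,0.375,0],"hand":-1},{"dr":[0,0,0],"offset":[-0.15,0.375,0],"hand":-1},{"dr":[0,0,0],"offset":[-0.15,0.375,0],"hand":-1}]}}

```text
time_s: 5.95
eef_pos: [418.9, 46.2, 143.5]
ee_rot: [0.0, 0.994, 0.114, 0.001]
force: [1.2, 0.2, 0.2]
grip_width: -0.001
grip_force: 0.0
```

```bash
python3 - <<'E'
from h import *
im=ctrl.capture('top')
for c,s,_ in blobs(im,(18,110,90),(32,255,255),20): print(c,s[4])
a=cv2.resize(im[150:240,140:215],None,fx=4,fy=4,interpolation=cv2.INTER_CUBIC)
b=cv2.resize(im[150:240,300:400],None,fx=4,fy=4,interpolation=cv2.INTER_CUBIC)
cv2.imwrite('pics/top2.png',np.hstack([a,b])[:,:,::-1])
# guide-frame targets: O, ex, ey
ex=np.array([.998,.063]);ey=np.array([-.063,.998]);O=np.array([532.4,46.])
hy=-149
p=O+ex*(-78)+ey*hy;print("behind cover",p)
togo([*p,100],90+3.6)
E
```

```text
[449.57 123.46] 94
[501.07 127.93] 58
[176.02 180.97] 64
[433.04 252.51] 69
[362.92 259.47] 66
behind cover [ 463.94 -107.62]
t 6.0 tcp [418.58  40.61 143.41] tilt z [ 0. -0. -1.] yaw_y -77.20985844109889 togo units xyz [0.1  1.29 0.36] F [ 2.93 -3.85  0.3 ] w -0.0004645203371401963 0.0
dr z units 0.204
```

View pics/top2.png

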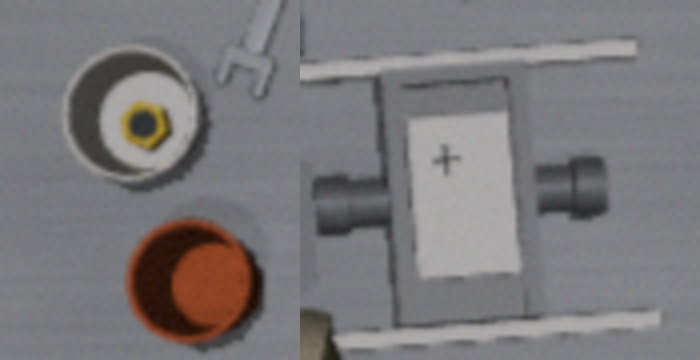

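The picture shows the nut in the white cup (176,181) and the cover with its cross clear at (336.8,190).

Request:
{"api": "arm_command", "payload": {"increments": [{"dr":[0,0,0],"offset":[0.025,0.32,0.09],"hand":-1},{"dr":[0,0,0],"offset":[0.025,0.32,0.09],"hand":-1},{"dr":[0,0,0],"offset":[0.025,0.32,0.09],"hand":-1},{"dr":[0,0,0],"offset":[0.025,0.32,0.09],"hand":-1},{"dr":[0,0,0.1],"offset":[0,0,0],"hand":-1},{"dr":[0,0,0.1],"offset":[0,0,0],"hand":-1},{"dr":[0,0,0],"offset":[0,0,0],"hand":-1}]}}

```text
time_s: 6.7
eef_pos: [465.8, -99.4, 99.9]
ee_rot: [0.0, 0.999, 0.035, 0.001]
force: [-0.3, -0.1, 0.4]
grip_width: 0.004
grip_force: 0.0
```

```bash
python3 - <<'E'
from h import *
for n,p,z in(("coverL",(329.5,219.5),53),("coverR",(355,217.75),53),("houL",(324.25,231.5),49),("houR",(356.5,230.2),49),("port",(376.6,196.5),22)):
    X=cast("top",p,z)[:2]-[532.4,46];print(n,X@[.998,.063],X@[-.063,.998])
togo([463.9,-107.6,50],93.6)
E
```

```text
coverL -55.94428661534471 -112.71339261483682
coverR -56.35297295982586 -182.06821115764475
houL -87.22125224551228 -96.10240232275154
houR -90.2118502085448 -183.70553570045618
port -0.6350329941109358 -248.825704129917
t 6.7 tcp [465.83 -99.42  99.94] tilt z [ 0. -0. -1.] yaw_y -86.02627146303999 togo units xyz [-0.02  0.07  0.42] F [-0.3  -0.15  0.4 ] w 0.0038554272979638513 0.0
dr z units 0.008
```

Request:
{"api": "arm_command", "payload": {"increments": [{"dr":[0,0,0],"offset":[-0.02,0.07,0.15],"hand":-1},{"dr":[0,0,0],"offset":[0,0,0.15],"hand":-1},{"dr":[0,0,0],"offset":[0,0,0.11],"hand":-1},{"dr":[0,0,0],"offset":[0,0,0],"hand":-1}]}}

```text
time_s: 7.1
eef_pos: [463.2, -107.2, 49.4]
ee_rot: [-0.0, 0.999, 0.036, -0.001]
force: [-0.0, -0.6, 1.3]
grip_width: 0.003
grip_force: 0.0
```

Request:
{"api": "arm_command", "payload": {"increments": [{"dr":[0,0,0],"offset":[0,0,0.01],"hand":-1},{"dr":[0,0,0],"offset":[0,0,0.01],"hand":-1},{"dr":[0,0,0],"offset":[0,0,0],"hand":-1}]}}

```text
time_s: 7.4
eef_pos: [464.0, -107.7, 48.3]
ee_rot: [0.0, 0.999, 0.035, 0.0]
force: [0.2, -0.2, -0.0]
grip_width: 0.002
grip_force: 0.0
```

Request:
{"api": "arm_command", "payload": {"increments": [{"dr":[0,0,0],"offset":[0.04,0,0.005],"hand":-1},{"dr":[0,0,0],"offset":[0.04,0,0],"hand":-1},{"dr":[0,0,0],"offset":[0.04,0,0],"hand":-1},{"dr":[0,0,0],"offset":[0.04,0,0],"hand":-1},{"dr":[0,0,0],"offset":[0.04,0,0],"hand":-1}]}}

```text
time_s: 7.9
eef_pos: [488.0, -105.9, 47.1]
ee_rot: [-0.0, 0.999, 0.035, -0.0]
force: [-1.4, -0.1, 1.2]
grip_width: 0.002
grip_force: 0.7
```

Request:
{"api": "arm_command", "payload": {"increments": [{"dr":[0,0,0],"offset":[0.02,0,0],"hand":-1},{"dr":[0,0,0],"offset":[0.02,0,0],"hand":-1},{"dr":[0,0,0],"offset":[0.02,0,0],"hand":-1}]}}

```text
time_s: 8.2
eef_pos: [495.0, -105.4, 47.1]
ee_rot: [-0.0, 0.999, 0.035, -0.0]
force: [-0.6, -0.4, -0.4]
grip_width: -0.003
grip_force: 0.5
```

```bash
python3 - <<'E'
from h import *
togo([490,-105,47])
im=ctrl.capture('side')
cv2.imwrite('pics/side1.png',cv2.resize(im[170:270,260:380,::-1],None,fx=5,fy=5,interpolation=cv2.INTER_CUBIC))
E
```

```text
t 8.2 tcp [ 494.97 -105.42   47.06] tilt z [-0.  0. -1.] yaw_y -85.96318183948125 togo units xyz [-0.04 -0.01  0.  ] F [-0.58 -0.38 -0.45] w -0.0031478842249908416 0.5124034938125988
```

View pics/side1.png

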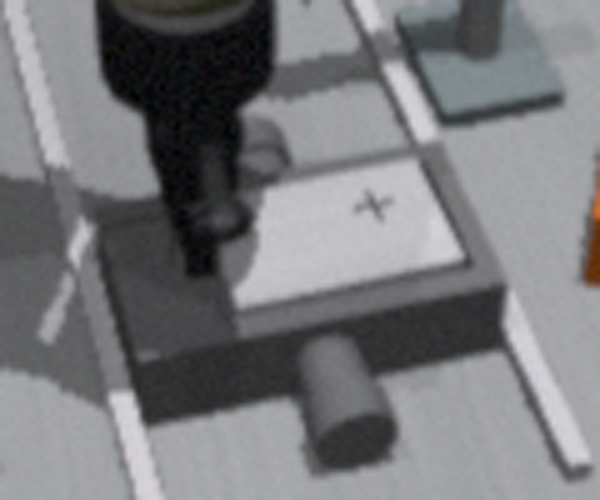

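The side view shows the cover pushed almost to the lip, with the cross at (335,211). I'll keep pushing until it meets the lip.

Request:
{"api": "arm_command", "payload": {"increments": [{"dr":[0,0,0],"offset":[0.02,0,0],"hand":-1},{"dr":[0,0,0],"offset":[0.015,0,0],"hand":-1},{"dr":[0,0,0],"offset":[0,0,0],"hand":-1}]}}

```text
time_s: 8.55
eef_pos: [499.2, -105.1, 47.0]
ee_rot: [-0.0, 0.999, 0.035, 0.0]
force: [-0.3, 0.5, 0.0]
grip_width: -0.001
grip_force: 0.0
```

```bash
python3 - <<'E'
from h import *
togo([490,-105,47])
c=cast('side',(335,211),51);print(c)
E
```

```text
t 8.55 tcp [ 499.21 -105.11   47.05] tilt z [ 0.  0. -1.] yaw_y -85.96066264355105 togo units xyz [-0.08 -0.01  0.  ] F [-0.28  0.53  0.03] w -0.0008740618981716769 0.0
[586.91 -88.71  51.  ]
```

Request:
{"api": "arm_command", "payload": {"increments": [{"dr":[0,0,0],"offset":[0.015,0,0],"hand":-1},{"dr":[0,0,0],"offset":[0.015,0,0],"hand":-1},{"dr":[0,0,0],"offset":[0,0,0],"hand":-1}]}}

```text
time_s: 8.85
eef_pos: [501.1, -104.4, 46.6]
ee_rot: [-0.001, 0.999, 0.035, -0.002]
force: [-6.6, 0.2, 2.5]
grip_width: -0.001
grip_force: 3.9
```

```bash
python3 - <<'E'
from h import *
togo([490,-105,47])
im=ctrl.capture('side')
cv2.imwrite('pics/side2.png',cv2.resize(im[170:270,260:380,::-1],None,fx=5,fy=5,interpolation=cv2.INTER_CUBIC))
def crossat(im,box):
    g=255-cv2.cvtColor(im,cv2.COLOR_RGB2GRAY).astype(float);x0,y0,x1,y1=box;g=g[y0:y1,x0:x1];w=np.clip(g-np.median(g)-25,0,None)
    yy,xx=np.mgrid[y0:y1,x0:x1];return (w*xx).sum()/w.sum(),(w*yy).sum()/w.sum()
a=cv2.imread('pics/side0.png')[:,:,::-1]
p=crossat(a,(322,208,334,218));print(p,cast('side',p,53))
p=crossat(im,(330,205,343,217));print(p,cast('side',p,51))
E
```

```text
t 8.85 tcp [ 501.14 -104.44   46.62] tilt z [-0.  0. -1.] yaw_y -85.94391728319246 togo units xyz [-0.09 -0.   -0.  ] F [-6.64  0.21  2.5 ] w -0.0013961873694992026 3.8651536172255874
(np.float64(326.9045996592845), np.float64(212.5502555366269)) [566.24 -91.62  53.  ]
(np.float64(336.90776699029124), np.float64(210.3009708737864)) [591.96 -87.38  51.  ]
```

View pics/side2.png

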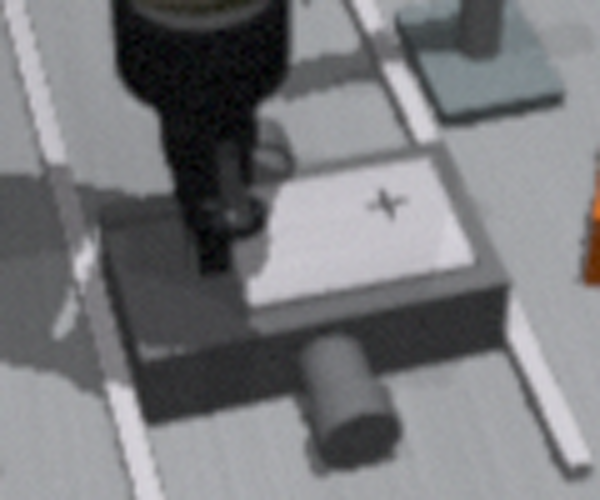

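The cover is at the lip: contact force is 6.6 N and the gap is gone. The cross is at (337,210). Next I press alternately over the stud pairs.

Request:
{"api": "arm_command", "payload": {"increments": [{"dr":[0,0,0],"offset":[-0.06,0,0],"hand":-1},{"dr":[0,0,0],"offset":[0,0,-0.15],"hand":-1},{"dr":[0,0,0],"offset":[0,0,-0.1],"hand":-1},{"dr":[0,0,0],"offset":[0.15,0,0],"hand":-1},{"dr":[0,0,0],"offset":[0.15,0,0],"hand":-1},{"dr":[0,0,0],"offset":[0,0,0],"hand":-1}]}}

```text
time_s: 9.5
eef_pos: [532.8, -103.0, 77.6]
ee_rot: [0.0, 0.999, 0.036, 0.001]
force: [-0.2, -0.2, -0.4]
grip_width: 0.01
grip_force: 0.0
```

```bash
python3 -c "
from h import *
togo([529.8,-103.2,54],93.6)"
```

```text
t 9.5 tcp [ 532.84 -103.04   77.6 ] tilt z [ 0. -0. -1.] yaw_y -85.93092273477139 togo units xyz [-0.03 -0.    0.2 ] F [-0.16 -0.18 -0.45] w 0.00990323619413046 0.0
dr z units 0.01
```

Request:
{"api": "arm_command", "payload": {"increments": [{"dr":[0,0,0],"offset":[-0.025,0,0.1],"hand":-1},{"dr":[0,0,0],"offset":[0,0,0.1],"hand":-1},{"dr":[0,0,0],"offset":[0,0,0.02],"hand":-1},{"dr":[0,0,0],"offset":[0,0,0.015],"hand":-1},{"dr":[0,0,0],"offset":[0,0,0],"hand":-1}]}}

```text
time_s: 10.0
eef_pos: [528.1, -103.2, 49.1]
ee_rot: [0.0, 0.999, 0.035, -0.0]
force: [-1.0, -0.6, 2.2]
grip_width: -0.002
grip_force: 0.9
```

Request:
{"api": "arm_command", "payload": {"increments": [{"dr":[0,0,0],"offset":[0,0,-0.15],"hand":-1},{"dr":[0,0,0],"offset":[0.22,0,0],"hand":-1},{"dr":[0,0,0],"offset":[0.23,0,0],"hand":-1},{"dr":[0,0,0],"offset":[0,0,0.12],"hand":-1},{"dr":[0,0,0],"offset":[0,0,0.03],"hand":-1},{"dr":[0,0,0],"offset":[0,0,0.015],"hand":-1},{"dr":[0,0,0],"offset":[0,0,0],"hand":-1}]}}

```text
time_s: 10.7
eef_pos: [582.0, -99.2, 47.4]
ee_rot: [-0.0, 0.999, 0.035, 0.0]
force: [1.8, 0.6, 1.6]
grip_width: -0.005
grip_force: 1.2
```

Request:
{"api": "arm_command", "payload": {"increments": [{"dr":[0,0,0],"offset":[0,0,0.015],"hand":-1},{"dr":[0,0,0],"offset":[0,0,0],"hand":-1},{"dr":[0,0,0],"offset":[0,0,-0.15],"hand":-1},{"dr":[0,0,0],"offset":[-0.22,0,0],"hand":-1},{"dr":[0,0,0],"offset":[-0.23,0,0],"hand":-1},{"dr":[0,0,0],"offset":[0,0,0.13],"hand":-1},{"dr":[0,0,0],"offset":[0,0,0.02],"hand":-1},{"dr":[0,0,0],"offset":[0,0,0.01],"hand":-1}]}}

```text
time_s: 11.5
eef_pos: [527.0, -103.2, 45.0]
ee_rot: [-0.0, 0.999, 0.035, -0.002]
force: [-12.1, 0.5, 25.4]
grip_width: 0.001
grip_force: 12.8
```

Request:
{"api": "arm_command", "payload": {"increments": [{"dr":[0,0,0],"offset":[0,0,0.01],"hand":-1},{"dr":[0,0,0],"offset":[0,0,0.01],"hand":-1},{"dr":[0,0,0],"offset":[0,0,0],"hand":-1},{"dr":[0,0,0],"offset":[0,0,0],"hand":-1}]}}

```text
time_s: 11.9
eef_pos: [527.1, -103.2, 44.9]
ee_rot: [0.0, 0.999, 0.036, -0.001]
force: [-19.0, 2.7, 40.0]
grip_width: -0.002
grip_force: 20.1
```

Request:
{"api": "arm_command", "payload": {"increments": [{"dr":[0,0,0],"offset":[0,0,-0.18],"hand":-1},{"dr":[0,0,0],"offset":[0.22,0,0],"hand":-1},{"dr":[0,0,0],"offset":[0.23,0,0],"hand":-1},{"dr":[0,0,0],"offset":[0,0,0.14],"hand":-1},{"dr":[0,0,0],"offset":[0,0,0.02],"hand":-1},{"dr":[0,0,0],"offset":[0,0,0],"hand":-1}]}}

```text
time_s: 12.5
eef_pos: [583.2, -99.4, 45.1]
ee_rot: [0.0, 0.999, 0.035, 0.001]
force: [3.3, 0.1, 5.9]
grip_width: 0.001
grip_force: 2.8
```

```bash
python3 -c "
from h import *
togo([580,-99,45],93.6)"
```

```text
t 12.5 tcp [583.21 -99.42  45.07] tilt z [ 0. -0. -1.] yaw_y -85.96546640746858 togo units xyz [-0.03 -0.01  0.  ] F [3.34 0.1  5.94] w 0.0013665987621848752 2.7755321958102286
dr z units 0.01
```

Press the far end fully, then the near end once more, then lift and retreat.

Request:
{"api": "arm_command", "payload": {"increments": [{"dr":[0,0,0],"offset":[0,0,0.012],"hand":-1},{"dr":[0,0,0],"offset":[0,0,0.005],"hand":-1},{"dr":[0,0,0],"offset":[0,0,0],"hand":-1}]}}

```text
time_s: 12.8
eef_pos: [583.2, -99.5, 45.0]
ee_rot: [0.001, 0.999, 0.035, 0.002]
force: [-2.5, 2.8, 21.9]
grip_width: -0.002
grip_force: 10.8
```

Request:
{"api": "arm_command", "payload": {"increments": [{"dr":[0,0,0],"offset":[0,0,-0.16],"hand":-1},{"dr":[0,0,0],"offset":[-0.22,0,0],"hand":-1},{"dr":[0,0,0],"offset":[-0.23,0,0],"hand":-1},{"dr":[0,0,0],"offset":[0,0,0.13],"hand":-1},{"dr":[0,0,0],"offset":[0,0,0.02],"hand":-1},{"dr":[0,0,0],"offset":[0,0,0.007],"hand":-1},{"dr":[0,0,0],"offset":[0,0,0],"hand":-1}]}}

```text
time_s: 13.5
eef_pos: [526.4, -103.1, 44.9]
ee_rot: [-0.0, 0.999, 0.036, -0.002]
force: [-19.9, 1.6, 35.7]
grip_width: -0.004
grip_force: 18.1
```

Request:
{"api": "arm_command", "payload": {"increments": [{"dr":[0,0,0],"offset":[0,0,-0.2],"hand":-1},{"dr":[0,0,0],"offset":[0,0,-0.3],"hand":-1},{"dr":[0,0,0],"offset":[0.03,0.28,0],"hand":-1},{"dr":[0,0,0],"offset":[0.03,0.28,0],"hand":-1},{"dr":[0,0,0],"offset":[0.03,0.28,0],"hand":-1},{"dr":[0,0,0],"offset":[0.03,0.28,0],"hand":-1},{"dr":[0,0,0],"offset":[0,0,0],"hand":-1}]}}

```text
time_s: 14.2
eef_pos: [551.7, -239.5, 101.8]
ee_rot: [0.0, 0.999, 0.033, -0.0]
force: [-0.8, -0.2, 0.1]
grip_width: -0.004
grip_force: 0.0
```

```bash
python3 - <<'E'
from h import *
togo([551.3,-237.4,14],93.6)
for n in('side','top'):
    im=ctrl.capture(n);cv2.imwrite(f'pics/{n}3.png',im[:,:,::-1])
t=cv2.imread('pics/top3.png')[140:240,250:390];s=cv2.imread('pics/side3.png')[140:270,270:390]
f=lambda a:cv2.resize(a,(int(a.shape[1]*400/a.shape[0]),400),interpolation=cv2.INTER_CUBIC) 
cv2.imwrite('pics/both3.png',np.hstack([cv2.resize(s,None,fx=400/130,fy=400/130,interpolation=cv2.INTER_CUBIC)[:400],cv2.resize(t,None,fx=3,fy=4*.75,interpolation=cv2.INTER_CUBIC)]) if 0 else cv2.copyMakeBorder(f(s)[:,:380],0,0,0,0,0)); cv2.imwrite('pics/both3.png',np.hstack([f(s),f(t)])[:,:800]);print(f(s).shape,f(t).shape)
E
```

```text
t 14.2 tcp [ 551.71 -239.55  101.84] tilt z [-0. -0. -1.] yaw_y -86.16569976490088 togo units xyz [-0.   -0.02  0.73] F [-0.81 -0.18  0.1 ] w -0.004305086191616981 0.0
dr z units 0.005
(400, 369, 3) (400, 560, 3)
```

View pics/both3.png

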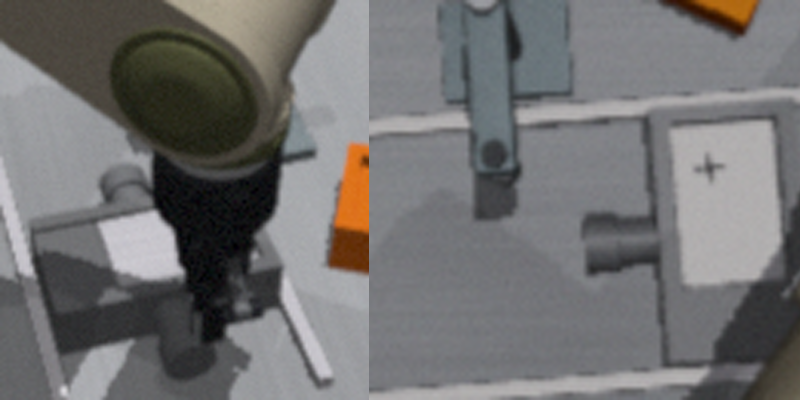

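The cover is level and seated at the lip. The cross is at top (335.5,181.8), and the finger is clear behind the port. Next I lower and start pushing.

Request:
{"api": "arm_command", "payload": {"increments": [{"dr":[0,0,0],"offset":[0,-0.01,0.25],"hand":-1},{"dr":[0,0,0],"offset":[0,0,0.25],"hand":-1},{"dr":[0,0,0],"offset":[0,0,0.22],"hand":-1},{"dr":[0,0,0],"offset":[0,-0.05,0],"hand":-1},{"dr":[0,0,0],"offset":[0,-0.04,0],"hand":-1},{"dr":[0,0,0],"offset":[0,-0.04,0],"hand":-1},{"dr":[0,0,0],"offset":[0,-0.04,0],"hand":-1},{"dr":[0,0,0],"offset":[0,0,0],"hand":-1}]}}

```text
time_s: 15.1
eef_pos: [551.1, -214.2, 17.1]
ee_rot: [0.0, 0.999, 0.036, 0.001]
force: [0.9, 0.2, -0.1]
grip_width: 0.002
grip_force: 0.0
```

```bash
python3 - <<'E'
from h import *
togo([551.3,-237.4,14],93.6)
X=cast('top',(335.5,181.8),45);print("cross",X); d=X[:2]-[532.4,46];print("guide",d@[.998,.063],d@[-.063,.998])
im=ctrl.capture('top');cv2.imwrite('pics/top4.png',im[:,:,::-1])
g=cv2.cvtColor(im[170:195,300:345],cv2.COLOR_RGB2HSV)
q=[b for b in blobs(im,(0,0,165),(180,50,255),300) if 280<b[0][0]<350 and 165<b[0][1]<215]
for b in q: print(b[0],b[1])
E
```

```text
t 15.1 tcp [ 551.11 -214.16   17.14] tilt z [ 0. -0. -1.] yaw_y -85.92100645831225 togo units xyz [-0.01  0.19  0.03] F [ 0.89  0.25 -0.06] w 0.0019514585501215096 0.0
dr z units 0.011
cross [587.28 -87.93  45.  ]
guide 46.33504097431838 -137.1237618060073
[337.83 189.07] [326 171  25  40 769]
```

Request:
{"api": "arm_command", "payload": {"increments": [{"dr":[0,0,0.01],"offset":[0,-0.05,0],"hand":-1},{"dr":[0,0,0],"offset":[0,-0.06,0],"hand":-1},{"dr":[0,0,0],"offset":[0,-0.08,0],"hand":-1},{"dr":[0,0,0],"offset":[0,-0.08,0],"hand":-1},{"dr":[0,0,0],"offset":[0,-0.08,0],"hand":-1},{"dr":[0,0,0],"offset":[0,-0.08,0],"hand":-1},{"dr":[0,0,0],"offset":[0,-0.08,0],"hand":-1},{"dr":[0,0,0],"offset":[0,-0.08,0],"hand":-1}]}}

```text
time_s: 15.95
eef_pos: [546.5, -145.3, 16.8]
ee_rot: [0.001, 1.0, 0.031, 0.001]
force: [-1.2, -8.4, 1.6]
grip_width: -0.002
grip_force: 4.3
```

Request:
{"api": "arm_command", "payload": {"increments": [{"dr":[0,0,0],"offset":[0,-0.06,0],"hand":-1},{"dr":[0,0,0],"offset":[0,-0.06,0],"hand":-1},{"dr":[0,0,0],"offset":[0,-0.06,0],"hand":-1},{"dr":[0,0,0],"offset":[0,-0.06,0],"hand":-1},{"dr":[0,0,0],"offset":[0,-0.04,0],"hand":-1},{"dr":[0,0,0],"offset":[0,-0.02,0],"hand":-1},{"dr":[0,0,0],"offset":[0,0,0],"hand":-1},{"dr":[0,0,0],"offset":[0,0,0],"hand":-1}]}}

```text
time_s: 16.75
eef_pos: [544.2, -109.0, 16.7]
ee_rot: [0.001, 1.0, 0.031, 0.0]
force: [-1.7, -5.3, 3.1]
grip_width: 0.001
grip_force: 2.6
```

```bash
python3 - <<'E'
from h import *
togo([541.3,-80,17],93.6)
for n in('side','top'):
    im=ctrl.capture(n);cv2.imwrite(f'pics/{n}5.png',im[:,:,::-1])
t=cv2.imread('pics/top5.png')[140:240,240:350];s=cv2.imread('pics/side5.png')[130:240,270:380]
cv2.imwrite('pics/both5.png',np.hstack([cv2.resize(s,(400,400),interpolation=cv2.INTER_CUBIC),cv2.resize(t[:,:100],(400,400),interpolation=cv2.INTER_CUBIC)]))
E
```

```text
t 16.75 tcp [ 544.2  -109.04   16.71] tilt z [ 0. -0. -1.] yaw_y -86.43390032496676 togo units xyz [-0.01 -0.24 -0.  ] F [-1.65 -5.34  3.09] w 0.0005582349051982145 2.6385504752397537
dr z units -0.001
```

View pics/both5.png

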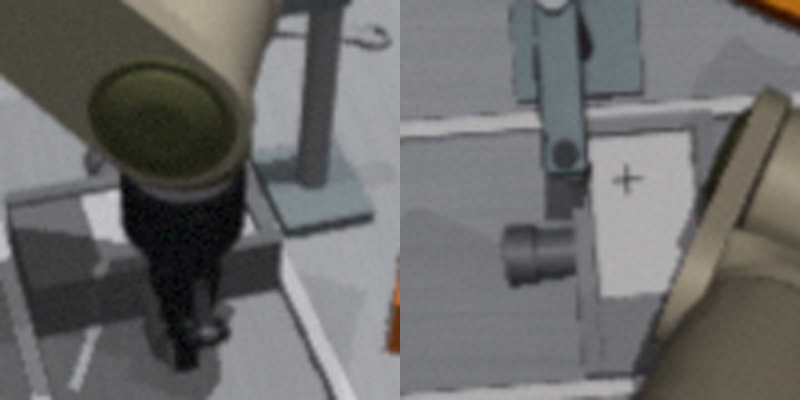

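```bash
python3 - <<'E'
from h import *
O=np.array([532.4,46]);ex=np.array([.998,.063]);ey=np.array([-.063,.998])
def G(n,p,z):
    d=cast(n,p,z)[:2]-O;return np.array([d@ex,d@ey])
im=cv2.imread('pics/top5.png')[:,:,::-1]
g=255-cv2.cvtColor(im,cv2.COLOR_RGB2GRAY).astype(float);x0,y0,x1,y1=291,180,303,191;w=np.clip(g[y0:y1,x0:x1]-np.median(g[y0:y1,x0:x1])-25,0,None);yy,xx=np.mgrid[y0:y1,x0:x1]
p=((w*xx).sum()/w.sum(),(w*yy).sum()/w.sum());print("cross",p,G('top',p,45))
for z in(203,210):print("punch cap",z,G('top',(281.25,178.25),z))
a=cv2.imread('pics/top0.png')[:,:,::-1]
# punch cap: dark disc centroid; arm edges
x0,y0,x1,y1=274,172,289,185;h=255-cv2.cvtColor(a,cv2.COLOR_RGB2GRAY).astype(float)
print(h[y0:y1:1,x0:x1].astype(int))
# rails by subpixel ends
b=cv2.cvtColor(a,cv2.COLOR_RGB2GRAY)
for r0,r1,c0,c1 in((168,178,232,246),(158,168,376,390),(236,246,235,250),(225,235,382,396)):
    print(b[r0:r1,c0:c1].max(0))
E
```

```text
cross (np.float64(296.19739696312365), np.float64(184.3991323210412)) [ 47.22 -29.03]
punch cap 203 [47.13 -0.19]
punch cap 210 [46.24 -0.68]
[[150 170 155 144 144 142 142 140 141 138 135 155 179 154 140]
 [139 175 173 153 145 145 146 146 142 141 140 155 182 150 132]
 [128 176 182 152 145 147 153 159 149 143 141 157 182 150 128]
 [131 171 181 156 154 169 184 187 178 162 147 157 183 152 130]
 [129 173 174 153 172 191 196 197 196 189 156 158 189 155 130]
 [133 170 171 160 183 194 199 204 198 193 168 160 187 146 130]
 [132 164 164 161 184 198 201 199 200 196 185 165 182 149 128]
 [133 163 162 154 178 196 199 198 199 201 177 157 180 151 132]
 [135 162 167 152 178 197 200 197 197 194 160 149 180 168 140]
 [131 161 163 148 155 183 198 201 201 169 148 149 181 196 146]
 [129 140 164 162 162 169 180 183 188 175 177 182 204 208 150]
 [128 131 170 195 194 203 204 202 206 203 208 209 218 201 145]
 [128 132 165 194 202 202 202 192 197 190 186 202 210 172 140]]
[134 132 133 135 160 171 171 171 170 175 171 173 172 172]
[171 175 174 173 173 171 173 168 141 136 133 133 134 132]
[132 132 132 132 130 155 172 172 173 172 170 172 172 173 170]
[173 174 173 173 170 171 171 168 138 135 133 135 134 135]
```

Request:
{"api": "arm_command", "payload": {"increments": [{"dr":[0,0,0],"offset":[0,-0.04,0],"hand":-1},{"dr":[0,0,0],"offset":[0,-0.04,0],"hand":-1},{"dr":[0,0,0],"offset":[0,-0.04,0],"hand":-1},{"dr":[0,0,0],"offset":[0,-0.04,0],"hand":-1},{"dr":[0,0,0],"offset":[0,-0.03,0],"hand":-1},{"dr":[0,0,0],"offset":[0,-0.02,0],"hand":-1},{"dr":[0,0,0],"offset":[0,0,0],"hand":-1}]}}

```text
time_s: 17.55
eef_pos: [542.6, -84.0, 16.7]
ee_rot: [0.001, 1.0, 0.031, 0.0]
force: [-1.9, -6.7, 2.5]
grip_width: -0.002
grip_force: 3.2
```

```bash
cat >> h.py <<'E'
O=np.array([532.4,46]);ex=np.array([.998,.063]);ey=np.array([-.063,.998])
def G(n,p,z):
    d=cast(n,p,z)[:2]-O;return np.array([d@ex,d@ey])
def cen(im,box,t=25):
    g=255-cv2.cvtColor(im,cv2.COLOR_RGB2GRAY).astype(float);x0,y0,x1,y1=box;g=g[y0:y1,x0:x1];w=np.clip(g-np.median(g)-t,0,None);yy,xx=np.mgrid[y0:y1,x0:x1]
    return (w*xx).sum()/w.sum(),(w*yy).sum()/w.sum()
E
python3 - <<'E'
from h import *
togo([541.3,-80,17],93.6)
im=ctrl.capture('top');cv2.imwrite('pics/top6.png',im[:,:,::-1])
h=255-cv2.cvtColor(im,cv2.COLOR_RGB2GRAY).astype(int)
print(h[178:196,272:300])
# housing -y edge / cover -y edge shift vs top5
for n in(5,6):
    b=cv2.cvtColor(cv2.imread(f'pics/top{n}.png'),6).astype(int)
    print(n,b[190:202,262:318].mean(0).astype(int))
E
```

```text
t 17.55 tcp [542.64 -83.99  16.71] tilt z [ 0. -0. -1.] yaw_y -86.42060008295059 togo units xyz [-0.01 -0.03 -0.  ] F [-1.87 -6.71  2.48] w -0.0024881515672279153 3.231663554906845
dr z units -0.0
[[131 133 144 171 165 162 184 196 199 200 198 195 189 164 176 109  84  84
   82  82  84  83  83  82  82  82  80  84]
 [129 137 140 148 156 152 181 197 198 199 203 202 180 159 171 114  89  82
   81  82  84  85  80  82  83  84  83  83]
 [131 139 138 142 154 147 180 196 199 199 200 195 161 147 176 143  97  85
   81  84  81  81  81  83  84  82  83  81]
 [131 134 138 140 156 153 156 187 195 202 198 167 148 150 181 180 108  85
   85  83  82  82  84  84  82  84  82  83]
 [128 136 138 142 168 165 161 173 178 183 184 177 176 181 206 195 111  85
   82  84  84  83  80  81  85  83  83  80]
 [130 140 141 143 176 195 199 200 203 202 204 206 204 206 219 191 107  86
   86  87  84  80  84  82  82  84  83  82]
 [128 145 141 142 176 195 196 183 192 194 199 190 189 200 214 191 112  94
  102  94  86  82  80  82  81  83  82  82]
 [126 142 142 142 174 194 189 163 168 180 191 200 202 207 206 205 160 139
  141 117 
[... 965 characters left out ...]
85]
 [128 129 134 138 139 140 150 108  86  85  84  83  82  82  80  82  81  82
   83  84  81  83  84  82  82  84  83  80]
 [129 131 136 139 136 137 147 115  88  82  82  84  83  84  83  85  84  83
   82  82  81  85  84  81  83  84  82  84]]
5 [124 125 123 115 105 101 100 100 100  99  98  93  99 102  88  79  79  78
  78  77  79  92 103 108 115 113 131 162 172 172 172 172 172 172 172 172
 172 172 172 172 173 173 173 172 171 172 172 161 148 134 117 102  89  90
  97 107]
6 [100  99  96 103 107 105 105 104 105 104 104 105 106 113 107 102 100 122
 147 155 157 160 161 163 169 172 172 173 172 171 172 172 172 172 171 172
 172 172 168 154 137 121 103  94  99 107 109 109 108 104  99  88  73  68
  78  93]
```

Request:
{"api": "arm_command", "payload": {"increments": [{"dr":[0,0,0],"offset":[0,-0.015,0],"hand":-1},{"dr":[0,0,0],"offset":[0,-0.015,0],"hand":-1},{"dr":[0,0,0],"offset":[0,0,0],"hand":-1},{"dr":[0,0,0],"offset":[0,0,0],"hand":-1}]}}

```text
time_s: 18.0
eef_pos: [542.4, -80.7, 16.7]
ee_rot: [0.001, 1.0, 0.031, 0.0]
force: [-2.5, -7.7, 3.8]
grip_width: 0.001
grip_force: 3.9
```

```bash
python3 -c "
from h import *
togo([541.3,-80,17],93.6)"
```

```text
t 18.0 tcp [542.41 -80.68  16.7 ] tilt z [ 0. -0. -1.] yaw_y -86.43249331495937 togo units xyz [-0.01 -0.01 -0.  ] F [-2.53 -7.71  3.81] w 0.0008391300063066422 3.907999098300934
dr z units -0.001
```

Request:
{"api": "arm_command", "payload": {"increments": [{"dr":[0,0,0],"offset":[0,0.15,0],"hand":-1},{"dr":[0,0,0],"offset":[0,0.3,0],"hand":-1},{"dr":[0,0,0],"offset":[-0.1,0.35,0],"hand":-1},{"dr":[0,0,0],"offset":[-0.1,0.35,-0.1],"hand":-1},{"dr":[0,0,0],"offset":[-0.3,0.2,-0.2],"hand":-1},{"dr":[0,0,0],"offset":[-0.35,0,-0.2],"hand":-1},{"dr":[0,0,0],"offset":[-0.35,0,0],"hand":-1},{"dr":[0,0,0],"offset":[-0.2,0,0],"hand":-1}]}}

```text
time_s: 18.8
eef_pos: [382.4, -251.5, 76.6]
ee_rot: [0.0, 1.0, 0.03, 0.0]
force: [0.2, -0.5, 0.7]
grip_width: -0.002
grip_force: 0.0
```

```bash
python3 - <<'E'
from h import *
togo([541.3,-80,17],93.6)
im=ctrl.capture('side');cv2.imwrite('pics/side7.png',im[:,:,::-1])
top=ctrl.capture('top');cv2.imwrite('pics/top7.png',top[:,:,::-1])
s=im[145:205,290:350,::-1];t=top[165:215,265:315,::-1]
cv2.imwrite('pics/both7.png',np.hstack([cv2.resize(s,(480,480),interpolation=cv2.INTER_NEAREST),cv2.resize(t,(320,480)if 0 else (320,320),interpolation=cv2.INTER_NEAREST) if 0 else cv2.copyMakeBorder(cv2.resize(t,(320,320),interpolation=cv2.INTER_NEAREST),0,160,0,0,0)]))
E
```

```text
t 18.8 tcp [ 382.39 -251.45   76.63] tilt z [ 0. -0. -1.] yaw_y -86.50542813882588 togo units xyz [ 1.41 -1.35  0.5 ] F [ 0.22 -0.46  0.7 ] w -0.002314226445864972 0.0
dr z units -0.002
```

View pics/both7.png

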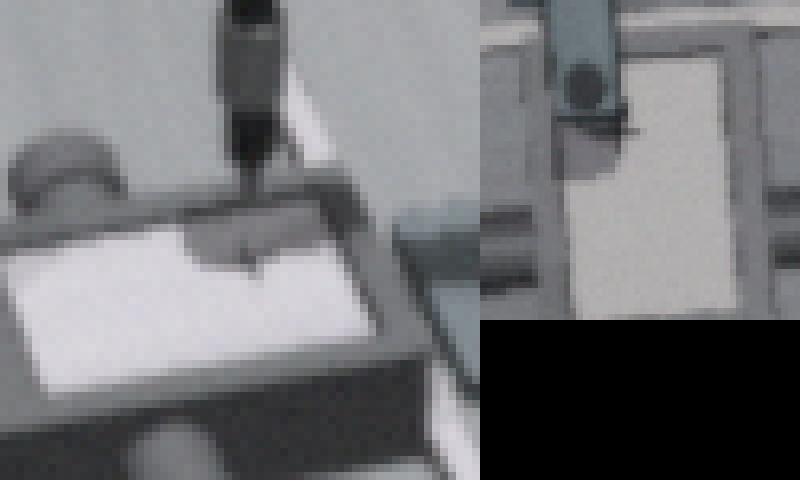

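The picture shows the tip at side (321.0,169) and the cross just below it at side (321.1,175.8). In the top view the cross's -y arm sticks out from under the arm at about (289,185).

```bash
python3 - <<'E'
from h import *
for r in(168.5,169,169.5,170):print("tip",r,G('side',(321.0,r),66))
for r in (175.3,175.8,176.3):print("cross",r,G('side',(321.1,r),45))
a=cv2.imread('pics/side0.png')[:,:,::-1];b=cv2.imread('pics/side7.png')[:,:,::-1]
print(cv2.cvtColor(a,7)[160:176,315:328]);print(cv2.cvtColor(b,7)[160:184,312:332])
print("proj tip", proj('side',[*(O+46*ex+.65*ey),66]))
t=cv2.imread('pics/top7.png')
print(cv2.cvtColor(t,6)[180:190,280:295])
e=np.diff(cv2.cvtColor(t,6)[190:202].astype(float).mean(0));print(np.round(cv2.cvtColor(t,6)[190:202,262:312].mean(0)))
E
```

```text
tip 168.5 [51.91  6.92]
tip 169 [51.35  4.95]
tip 169.5 [50.79  2.99]
tip 170 [50.23  1.03]
cross 175.3 [51.48  3.87]
cross 175.8 [50.93  1.92]
cross 176.3 [50.37 -0.03]
[[161 158 139  85  35  25  29  23  33  60 123 185 204]
 [158 159 142  87  37  22  27  28  33  58  97 151 200]
 [162 158 146  88  37  26  28  26  39  71  90 121 184]
 [165 160 144  89  33  27  27  26  49  89 114  99 149]
 [161 160 146  99  52  25  26  33  63 117 138  97 135]
 [162 163 153 131  86  47  41  67 111 144 149 121 121]
 [160 161 160 154 126  67  53  91 145 161 159 143 102]
 [163 162 163 160 140  79  69 110 156 160 163 153 123]
 [162 163 162 160 144  94  81 120 159 161 162 161 142]
 [164 163 165 161 148 110  94 133 158 164 160 162 148]
 [163 161 161 160 155 132 109 145 158 164 162 161 154]
 [159 161 160 161 159 151 141 154 161 161 159 163 162]
 [161 161 163 162 160 162 156 161 158 162 161 163 161]
 [162 162 163 159 162 156 160 161 158 160 160 161 162]
 [160 160 163 162 162 162 162 159 160 160 162 159 162]
 [158 162 162 161 160 159 160 158 161 158 163 161 161]]
[[168 165 167 163 164 147  88  36  29  31  29  32
[... 2202 characters left out ...]
75]
 [ 51  53  52  49  52  45  41  74 148 171 176 175 177 175 176]
 [ 59  66  63  67  67  55  47 102 155 168 174 175 173 175 176]
 [ 91  79  63  57  54  50  40  82 110 123 160 174 173 175 175]
 [107 103  90  75  74  74  64 126 147 157 168 173 174 175 174]
 [113 115 112 106 105 104  81 149 170 172 174 174 173 172 176]
 [116 116 116 113 118 114  94 151 172 175 174 173 173 177 175]
 [115 116 116 114 114 119 126 162 173 172 174 175 176 174 174]]
[100.  98. 106. 109. 109. 107. 106. 107. 107. 106. 102. 112. 117. 118.
 108. 101. 134. 154. 159. 159. 160. 163. 165. 166. 171. 175. 175. 175.
 174. 175. 175. 175. 175. 174. 175. 175. 175. 176. 175. 175. 173. 154.
 118. 115. 120. 121. 120. 105.  99. 101.]
```

```bash
python3 - <<'E'
from h import *
togo([546.5,-145,60],93.6)
togo([546.5,-145,17])
print(G('top',(285.75,185.1),45),proj('side',[*(O+47*ex-1.1*ey),45]),proj('side',[*(O+47*ex-1.1*ey),66]))
E
```

```text
t 18.9 tcp [ 382.51 -251.41   76.34] tilt z [-0.  0. -1.] yaw_y -86.57055878387138 togo units xyz [ 1.42 -0.8   0.14] F [-0.31 -0.52  0.5 ] w -0.00023586380780068415 0.0
dr z units -0.004
t 18.9 tcp [ 382.51 -251.41   76.34] tilt z [-0.  0. -1.] yaw_y -86.57055878387138 togo units xyz [ 1.42 -0.8   0.49] F [-0.31 -0.52  0.5 ] w -0.00023586380780068415 0.0
[47.43 -0.29] [319.99 176.78] [320.03 170.72]
```

The cross and tip agree to about 1 mm across both views. The cover is seated with its top measured at 45 mm at both ends, and the arm is clear, so I'm handing in.

```bash
python3 -c "
from rig import ctrl
print(ctrl.finish_job())"
```

```text
the job is handed in; nothing more can be done
None
```

The job is handed in: the nut is in the white cup, the cover reads 45 mm (step level) at both ends, and the cross is below the punch tip to about 1 mm by the top camera, with the side view less certain (it may be up to about 2 mm past).

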